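# Tidy the order counter into its holders

## Task

Clear the order counter before the next shift: stand the two seasoning jars in the steel jar rack, one in each hole, slip the two label rolls over the spindles of the wooden roll stand, one on each, and lay the marker evenly across the two wire cradles of the pen rest. Everything must sit fully home; keep the jars upright and leave the kitchen timer and the small tin where they stand.

Things in the scene. Friction and masses are not known exactly. Their poses are not given: they have to be found in the camera images.
- jar_1_mid (a point): a seasoning jar standing upright on the worktop: clear round body with a black screw cap, 44 mm across, 96 mm tall, closed. This point is its centre, 48 mm above its underside; its z axis points up through the cap. The two jars are interchangeable.
- jar_2_mid (a point): a seasoning jar standing upright on the worktop: clear round body with a black screw cap, 44 mm across, 96 mm tall, closed. This point is its centre, 48 mm above its underside; its z axis points up through the cap. The two jars are interchangeable.
- roll_1_mid (a point): a white paper label roll standing on the worktop with its core upright: 61 mm across, 40 mm tall, cardboard core open right through, 26 mm inside. This point is its centre, 20 mm above its underside; its z axis is the core's axis, up. The two rolls are interchangeable.
- roll_2_mid (a point): a white paper label roll standing on the worktop with its core upright: 61 mm across, 40 mm tall, cardboard core open right through, 26 mm inside. This point is its centre, 20 mm above its underside; its z axis is the core's axis, up. The two rolls are interchangeable.
- marker_mid (a point): the marker pen lying on the worktop: white barrel and green cap, 135 mm long, 17 mm thick. This point is half-way along it, on its axis (8 mm above the worktop at the start); its y axis runs along the pen. Either way round will do.
- jar_rack: jar rack of bare steel sheet, fixed: 84 mm (its x) by 150 mm (its y), 40 mm high overall. Its flat top deck has two round holes 58 mm across, centred at x = 0, y = -36 and +36 mm; a jar passes through a hole and stands on the base plate, whose upper face is 3 mm above the worktop, with 56 mm of the jar showing above the deck. Origin: centre of the underside, on the worktop.
- roll_stand: roll stand, fixed: a pale wooden foot 78 mm (its x) by 160 mm (its y), 12 mm thick, with two upright steel spindles 12 mm thick at x = 0, y = -40 and +40 mm, their rounded tips 59 mm above the worktop. A roll slips over a spindle and sits on the foot. Origin: centre of the underside, on the worktop.
- pen_rest: pen rest, fixed: a dark wooden foot 70 mm (its x) by 120 mm (its y), 10 mm thick, with two bent-wire cradles at y = -40 and +40 mm, each a V notch about 30 mm wide at the top, open upward. Wire tops are 47 mm above the worktop; a pen laid along y in the notches has its axis about 38 mm above the worktop. The space between the cradles is free for fingers down to the foot. Origin: centre of the underside, on the worktop.
- timer: bystander: wind-up kitchen timer, white foot and red knob, 58 mm across, 46 mm tall, loose. Origin: centre of the underside.
- small_tin: bystander: closed food tin with a green label, 75 mm across, 58 mm tall, loose. Origin: centre of the underside.

How it is judged (in metres and radians):
At the end, for the whole second after the job is handed in: Jars upright on the rack's base, one within 13 mm of the middle of each hole; rolls flat on the stand's foot, one within 12 mm of each spindle; the marker down in both notches, within 25 mm of the middle lengthwise, 8 mm across, 0.15 rad; all at rest (x of jar_1_mid in the frame of jar_rack between -0.013 and 0.013 m and z of jar_1_mid in the frame of jar_rack between 0.044 and 0.058 m and angle between each of jar_1_mid, jar_2_mid, roll_1_mid, roll_2_mid's own z axis and vertical below 0.15 rad and x of jar_2_mid in the frame of jar_rack between -0.013 and 0.013 m and z of jar_2_mid in the frame of jar_rack between 0.044 and 0.058 m and ((y of jar_1_mid in the frame of jar_rack between 0.023 and 0.049 m and y of jar_2_mid in the frame of jar_rack between -0.049 and -0.023 m) or (y of jar_1_mid in the frame of jar_rack between -0.049 and -0.023 m and y of jar_2_mid in the frame of jar_rack between 0.023 and 0.049 m)) and x of roll_1_mid in the frame of roll_stand between -0.012 and 0.012 m and z of roll_1_mid in the frame of roll_stand between 0.027 and 0.037 m and x of roll_2_mid in the frame of roll_stand between -0.012 and 0.012 m and z of roll_2_mid in the frame of roll_stand between 0.027 and 0.037 m and ((y of roll_1_mid in the frame of roll_stand between 0.028 and 0.052 m and y of roll_2_mid in the frame of roll_stand between -0.052 and -0.028 m) or (y of roll_1_mid in the frame of roll_stand between -0.052 and -0.028 m and y of roll_2_mid in the frame of roll_stand between 0.028 and 0.052 m)) and x of marker_mid in the frame of pen_rest between -0.008 and 0.008 m and y of marker_mid in the frame of pen_rest between -0.025 and 0.025 m and z of marker_mid in the frame of pen_rest between 0.031 and 0.047 m and angle between the y axis of marker_mid and the y axis of pen_rest, either way round below 0.15 rad and linear speed of each of jar_1, jar_2, roll_1, roll_2, marker below 0.02 m/s); the robot touches nothing.
It fails at once if a jar was tipped over (angle between any of jar_1_mid, jar_2_mid's own z axis and vertical above 0.8 rad).
It fails at once if the timer or the tin was moved by more than 30 mm (distance of any of timer, small_tin from where it was at the start of the episode above 0.03 m).
It also fails if it takes over 141 s, if anything falls off the work surface, if the arm or the gripper's body presses on something with over 40 N, if the wrist force passes 120 N, or if a joint passes its speed limit or range.

## Robot

A 7-joint arm with a two-finger parallel gripper is mounted at the origin on a cart in front of the work surface, level with it; the furniture and walls round the work are solid. World frame = base frame: x ahead of the robot, y to its left, z up, the work surface at z = 0. Lengths are in m, angles in degrees, forces in N, time in s.
With the tool pointing down it reaches from about 0.425 to 0.875 m from the base axis. Payload 8.4 kg.
Tool frame: the origin (TCP) lies on the centre line of the jaws, within the pads' length; the fingertips stand 17 mm ahead of it and the grasp point (between the pads) lies 2 mm behind it; z points along the fingers, y is the line along which they close (so a half turn about z gives the same grasp; the last joint's range is limited). The gripper opens to 87 mm and grips with 3 to 60 N. Pads are 19 mm wide; open, the fingers measure 117 mm over their backs; the gripper's body (75 mm by 190 mm) begins 51 mm behind the grasp point.
Start: joints at [59.805, 19.091, 2.286, 83.961, -0.768, 76.965, -3.352], TCP at [0.27, -0.591, 0.24] pointing down, gripper open.
Joint ranges: [-147.57, 147.57], [-21.85, 119.76], [-74.77, 79.35], [14.55, 137.4], [-85.83, 265.84], [4.83, 119.75], [-152.11, 152.11]. Speed limits (degrees/s): [127.2, 127.2, 159.86, 159.86, 180, 180, 180].

## Interface

Orientations are given as [roll, pitch, yaw] about the fixed x, y, z axes, in that order (R = Rz(yaw) Ry(pitch) Rx(roll)).
In Python, from station import sensors, optics, bot gives the robot as it stands.
- The arm moves only by the shell command python3 -m pendant 'ROWS'. ROWS is JSON, one flat list of numbers, 7 for each row, row after row: the shift along the tool's x, y, z in m, then the turn, a rotation vector about the tool's x, y, z in rad, then the opening, from 0 (shut) to 1 (fully open). A call has exactly 10 rows; each row is the pose to reach, as a shift and turn from the pose commanded when the call began, along the tool's axes at that moment; what a row does not reach only later rows make up. A row lasts 1/8 s, in which the tool goes at most 62.5 mm and 10.7 degrees, less where a joint would pass 70% of its speed; a pose out of reach is approached as far as the arm can. A call with a gripper value outside its range is refused whole. The fingers move at their own pace and stop on an object; the grip force is fixed at half the most. Time passes only in rows, so rows that repeat a pose let the fingers close, or fill a call up. It gives the time, the measured TCP pose, the force, the opening and the grip force at its end, in the units of the state.
- sensors.observe(): the state, without advancing time (a new reading comes with each control period).
- optics.snapshot(name): name is "scene" or "top"; returns a dict with "img" (480x640x3 uint8, red, green, blue), "fx", "fy", "cx", "cy" (pixels), "R" (3x3) and "t" (3): a world point X has camera coordinates R X + t. Camera axes: x right, y down, z forward; pixel columns grow to the right and rows downward; lengths in m; the calibration is good to about 2 mm. A picture is of the moment at which its call begins. There is no depth.
- bot.job_done(): hands the job in; it is judged then, once.
The state is a dict: "t": time; "q": joint angles; "dq": joint speeds; "joint_torque": joint torques, N m; "ee_pos": TCP position; "orientation": TCP orientation; "force": force on the tool from outside, world axes, zero at the start; "ft_torque": the same for the moment, N m; "gripper_width": finger opening in m; "finger_force": force on a finger pad.
Only numpy, scipy, OpenCV 4.12 (cv2) and the standard library are available. Lean on these libraries where they do the work, as an engineer would, in place of code of your own. Each camera call takes 0.05 s, during which the arm holds its last target. There are 200 camera calls.

## Working session

There is one attempt and no reset: what is moved stays moved. The work goes in short steps, Python scripts to look and compute and a shell command to move; the robot and the scene stay as the last step left them, time stands still between calls to the robot, and variables do not carry over. Pictures are saved under pics/ and viewed, at most 14 in all, crops included, and the job is handed in when it is done.

```bash
mkdir -p pics; ls
python3 - <<'E'
from station import sensors, optics, bot
import cv2
s=sensors.observe(); print(s)
for n in("scene","top"):
    d=optics.snapshot(n); cv2.imwrite(f"pics/{n}0.png",d["img"][:,:,::-1]); print(n,d["fx"],d["fy"],d["cx"],d["cy"],d["R"],d["t"])
E
```

```text
pics
{'t': 0.0, 'q': array([59.80323408, 19.13206508,  2.28237106, 84.01087903, -0.76854707,
       76.96626195, -3.35313925]), 'dq': array([-0.01313153,  0.05056602, -0.0896847 ,  0.04817077,  0.02371501,
        0.05571014,  0.05122004]), 'joint_torque': array([-7.57114612e-04, -6.56371951e+01,  1.33500058e+00, -4.03815866e+01,
       -5.96711598e-02,  4.49676462e-02,  1.62069650e-04]), 'ee_pos': array([ 0.26950011, -0.59100633,  0.2386568 ]), 'orientation': array([-1.79906134e+02,  4.90074622e-03,  2.45126386e+01]), 'force': array([ 0.20080428, -0.53259205,  0.67121008]), 'ft_torque': array([-0.0063701 ,  0.0349146 ,  0.04311751]), 'finger_force': 0.0, 'gripper_width': 0.08703176802444298}
scene 485.19052760779573 485.19052760779573 319.80802791538207 240.4203542715999 [[-0.77521441 -0.63145283  0.01760499]
 [-0.48411627  0.57596929 -0.65870388]
 [ 0.4058005  -0.51915961 -0.75219629]] [0.41556625 0.30838577 1.25771589]
top 436.91364790444396 436.91364790444396 319.9365385133757 236.35941098187473 [[-0.00676608 -0.99990803  0.01175353]
 [-0.99749813  0.00592173 -0.07044441]
 [ 0.07036833 -0.01220076 -0.99744646]] [4.13413113e-04 5.52876056e-01 1.20566488e+00]
```

View pics/scene0.png

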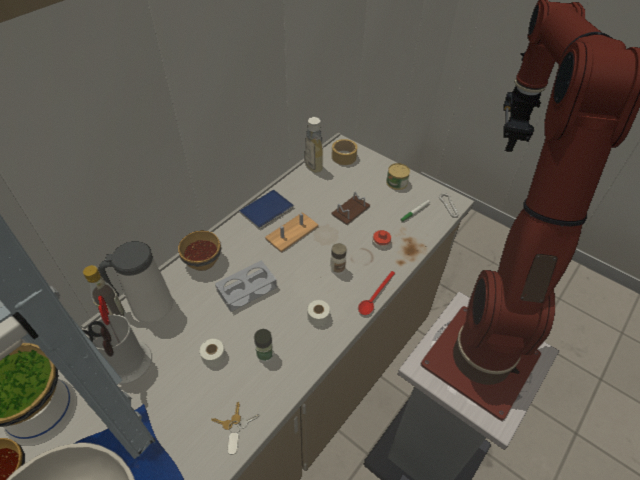

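View pics/top0.png

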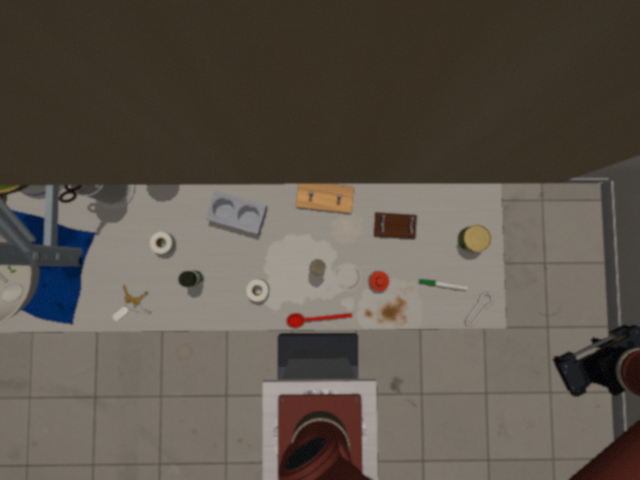

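The scene view shows the rack (247,285), stand (292,232), pen rest (350,208), jars (339,258) and (264,345), rolls (319,312) and (212,350), and marker (415,210). In the top view these are: rack (237,214), stand (325,198), rest (395,225), jars (190,278) and (317,268), rolls (161,243) and (257,291), marker (442,285), timer (379,282), tin (475,238). An overhead cabinet hides everything above row 183.

```bash
cat > h.py <<'E'
import numpy as np, cv2
from station import sensors, optics
def ray(d,u,v):
    C=-d["R"].T@d["t"]; r=d["R"].T@np.array([(u-d["cx"])/d["fx"],(v-d["cy"])/d["fy"],1.]); return C,r/np.linalg.norm(r)
def plane(d,u,v,z):
    C,r=ray(d,u,v); return (C+r*(z-C[2])/r[2])[:2]
def pix(d,X):
    p=d["R"]@np.array(X)+d["t"]; return d["fx"]*p[0]/p[2]+d["cx"],d["fy"]*p[1]/p[2]+d["cy"]
def two(d1,p1,d2,p2):
    A=[];b=[]
    for d,p in((d1,p1),(d2,p2)):
        C,r=ray(d,*p); P=np.eye(3)-np.outer(r,r); A.append(P); b.append(P@C)
    return np.linalg.lstsq(np.vstack(A),np.hstack(b),rcond=None)[0]
def rectify(d,z,x0,x1,y0,y1,s):
    """orthophoto of plane z; px (col,row): y=y1-col/s, x=x1-row/s"""
    W,H=int((y1-y0)*s),int((x1-x0)*s)
    dst=np.float32([[0,0],[W,0],[W,H],[0,H]]); src=np.float32([pix(d,(x,y,z)) for x,y in((x1,y1),(x1,y0),(x0,y0),(x0,y1))])
    return cv2.warpPerspective(d["img"],cv2.getPerspectiveTransform(src,dst),(W,H),flags=cv2.INTER_CUBIC)
def go(x,y,z,yaw):
    s=sensors.observe(); p=s["ee_pos"]; r,pt,ps=s["orientation"]; from scipy.spatial.transform import Rotation as Ro
    R=Ro.from_euler("xyz",[r,pt,ps],degrees=True); T=Ro.from_euler("xyz",[180,0,yaw],degrees=True)
    print("t%.1f"%s["t"],"pos",p.round(4),"yaw%.1f"%ps,"shift",R.inv().apply(np.array([x,y,z])-p).round(4),"turn",(R.inv()*T).as_rotvec().round(3))
E
python3 - <<'E'
from h import *
T=optics.snapshot("top");S=optics.snapshot("scene")
np.save("T.npy",T,allow_pickle=True);np.save("S.npy",S,allow_pickle=True)
print("camT",(-T["R"].T@T["t"]).round(3),"camS",(-S["R"].T@S["t"]).round(3))
# rough positions
for n,p,z in(("rack",(237,214),.04),("stand",(325,198),.012),("rest",(395,225),.01),("tin",(475,238),.058),("timer",(379,282),.046),("marker",(442,285),.008),("jarA",(188,278),.096),("jarB",(317,268),.096),("rollA",(161,243),.04),("rollB",(257,291),.04)):
    print(n,plane(T,*p,z).round(3))
# cabinet edge: y-aligned line; x,z from both views
a=[ray(T,200,183),ray(T,500,183)]; nT=np.cross(a[0][1],a[1][1])
b=[ray(S,0,22),ray(S,92,0)]; nS=np.cross(b[0][1],b[1][1])
dr=np.cross(nT,nS); dr/=np.linalg.norm(dr); p=np.linalg.lstsq(np.array([nT,nS,[0,1,0]]),np.array([nT@a[0][0],nS@b[0][0],0]),rcond=None)[0]; print("cab",p,dr)
o=rectify(T,.02,.42,.9,-.5,.6,720); cv2.imwrite("pics/o.png",o[:,:,::-1]); print(o.shape)
o=S["img"][120:380,160:480]; cv2.imwrite("pics/s1.png",cv2.resize(o,(738,600),interpolation=3)[:,:,::-1])
E
```

```text
camT [0.467 0.012 1.242] camS [-0.039  0.738  1.142]
rack [0.615 0.226]
stand [ 0.662 -0.018]
rest [ 0.585 -0.216]
tin [ 0.543 -0.425]
timer [ 0.425 -0.163]
marker [ 0.414 -0.346]
jarA [0.441 0.342]
jarB [0.465 0.006]
rollA [0.536 0.433]
rollB [0.403 0.17 ]
cab [5.43141343e-01 1.11022302e-16 8.47843043e-01] [ 0.01573884 -0.99446567 -0.10387647]
(345, 792, 3)
```

View pics/o.png

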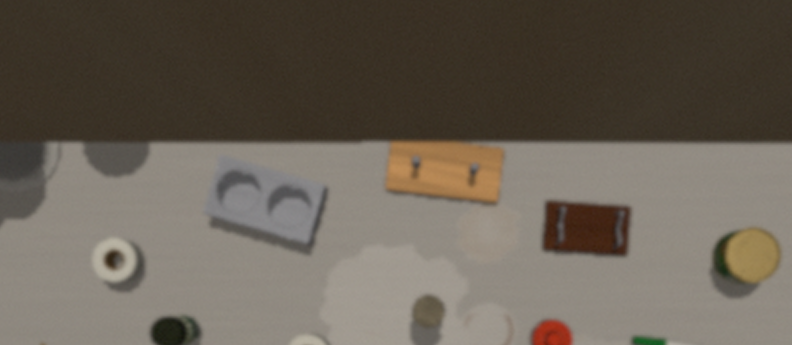

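View pics/s1.png

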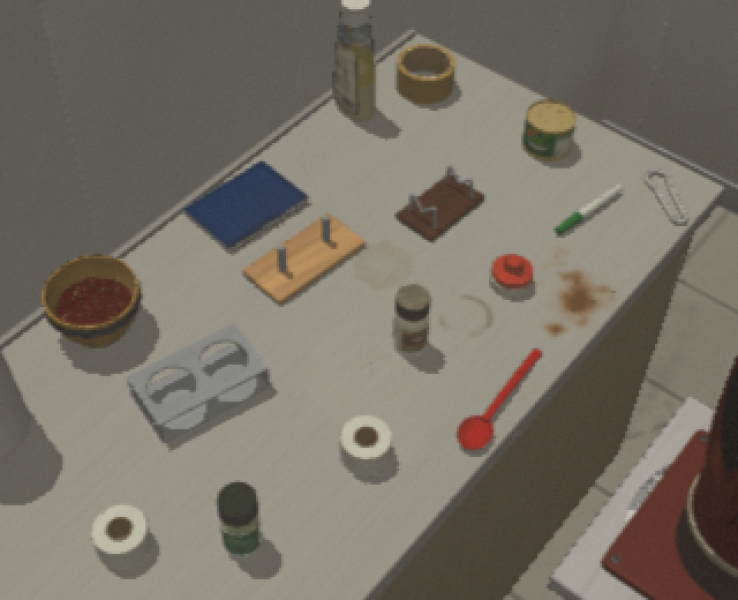

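The views agree: all ten items are identified, the stand's spindles are at about (416,163) and (474,170) in the ortho crop, and the rack holes are at about (240,188) and (290,203). Cabinet edge is at about x 0.54, z 0.85, well above the work. Next come mask-based refinements in both views.

Run:
```python
from h import *
T=np.load("T.npy",allow_pickle=True).item();S=np.load("S.npy",allow_pickle=True).item()
s=2000
def ortho(d,c,z,h): return rectify(d,z,c[0]-h,c[0]+h,c[1]-h,c[1]+h,s)
def back(c,h,p): return np.array([c[0]+h-p[1]/s,c[1]+h-p[0]/s])
def biggest(m,near=None):
    m=cv2.morphologyEx(m,cv2.MORPH_OPEN,np.ones((5,5)))
    cs=cv2.findContours(m,cv2.RETR_EXTERNAL,cv2.CHAIN_APPROX_NONE)[0]
    return max(cs,key=cv2.contourArea) if cs else None
tiles=[]
def meas(n,d,c,z,h,f):
    o=ortho(d,c,z,h); m=f(cv2.cvtColor(o,cv2.COLOR_RGB2HSV).astype(int)).astype(np.uint8)*255
    k=biggest(m); 
    if k is None: print(n,"none"); return
    hull=cv2.convexHull(k); r=cv2.minAreaRect(hull); cc,rad=cv2.minEnclosingCircle(hull); M=cv2.moments(hull)
    cen=(M["m10"]/M["m00"],M["m01"]/M["m00"])
    b=cv2.boxPoints(r); e=[b[1]-b[0],b[2]-b[1]]; L=max(e,key=np.linalg.norm); ang=np.degrees(np.arctan2(-L[0],-L[1])) # world yaw of long axis (x=-row,y=-col)
    print(n,"rect",back(c,h,r[0]).round(4),"size",(np.array(r[1])/s).round(3),"long-yaw %.1f"%(ang%180),"cen",back(c,h,cen).round(4),"rad %.4f"%(rad/s))
    v=o.copy(); cv2.drawContours(v,[k],-1,(255,0,255),2); cv2.drawContours(v,[b.astype(int)],-1,(0,255,0),1); v=cv2.resize(v,(160,160)); cv2.putText(v,n,(3,12),0,.4,(255,255,0)); tiles.append(v)
for nm,d in(("T",T),("S",S)):
    meas(nm+"rack",d,(.615,.226),.04,.11,lambda a:(a[...,0]>100)&(a[...,0]<135)&(a[...,1]>15)&(a[...,2]>90))
    meas(nm+"stand",d,(.662,-.018),.012,.11,lambda a:(a[...,0]>5)&(a[...,0]<25)&(a[...,1]>90)&(a[...,2]>110))
    meas(nm+"rest",d,(.585,-.216),.01,.09,lambda a:((a[...,0]<20)|(a[...,0]>170))&(a[...,1]>90)&(a[...,2]<110))
    meas(nm+"marker",d,(.414,-.346),.0085,.09,lambda a:((a[...,2]>195)|((a[...,0]>50)&(a[...,0]<85)&(a[...,1]>110))))
    for j,c in(("jarA",(.441,.342)),("jarB",(.465,.006))): meas(nm+j,d,c,.096,.045,lambda a:(a[...,2]<110))
    for j,c in(("rollA",(.536,.433)),("rollB",(.403,.17))): meas(nm+j,d,c,.04,.05,lambda a:(a[...,2]>190)); meas(nm+j+"core",d,c,.04,.022,lambda a:(a[...,2]<130))
while len(tiles)%5: tiles.append(np.zeros_like(tiles[0]))
print(len(tiles)); cv2.imwrite("pics/tiles.png",cv2.resize(np.vstack([np.hstack(tiles[i:i+5]) for i in range(0,len(tiles),5)]),None,fx=.9,fy=.9)[:,:,::-1])
```

```text
Track none
Tstand rect [ 0.6674 -0.017 ] size [0.159 0.08 ] long-yaw 83.1 cen [ 0.6656 -0.0186] rad 0.0854
Trest rect [ 0.5839 -0.2159] size [0.115 0.066] long-yaw 86.1 cen [ 0.5839 -0.2158] rad 0.0641
Tmarker rect [ 0.4243 -0.3042] size [0.041 0.01 ] long-yaw 78.4 cen [ 0.4234 -0.3053] rad 0.0204
TjarA rect [0.4292 0.3355] size [0.064 0.067] long-yaw 90.0 cen [0.4316 0.3332] rad 0.0381
TjarB rect [0.4538 0.0085] size [0.037 0.067] long-yaw 169.5 cen [0.4542 0.0075] rad 0.0336
TrollA none
TrollAcore rect [0.5388 0.436 ] size [0.025 0.027] long-yaw 135.0 cen [0.5384 0.4356] rad 0.0138
TrollB none
TrollBcore rect [0.4071 0.1726] size [0.023 0.027] long-yaw 143.1 cen [0.4065 0.172 ] rad 0.0138
Srack none
Sstand rect [ 0.6644 -0.0165] size [0.161 0.078] long-yaw 83.0 cen [ 0.6645 -0.0163] rad 0.0864
Srest rect [ 0.5807 -0.2268] size [0.093 0.066] long-yaw 86.2 cen [ 0.5796 -0.23  ] rad 0.0554
Smarker rect [ 0.423  -0.3083] size [0.044 0.009] long-yaw 82.1 cen [ 0.423  -0.3103] rad 0.0222
SjarA rect [0.4235 0.3574] size [0.043 0.078] long-yaw 143.1 cen [0.4263 0.3564] rad 0.0393
SjarB rect [0.4531 0.0231] size [0.042 0.037] long-yaw 35.0 cen [0.4542 0.0214] rad 0.0234
SrollA rect [0.5563 0.4369] size [0.012 0.041] long-yaw 100.1 cen [0.5553 0.4371] rad 0.0203
SrollAcore rect [0.5362 0.4332] size [0.026 0.026] long-yaw 90.0 cen [0.5361 0.4335] rad 0.0141
SrollB rect [0.3913 0.1824] size [0.046 0.017] long-yaw 45.5 cen [0.3922 0.1813] rad 0.0228
SrollBcore rect [0.4046 0.1696] size [0.027 0.027] long-yaw 135.0 cen [0.4044 0.1696] rad 0.0139
20
```

View pics/tiles.png

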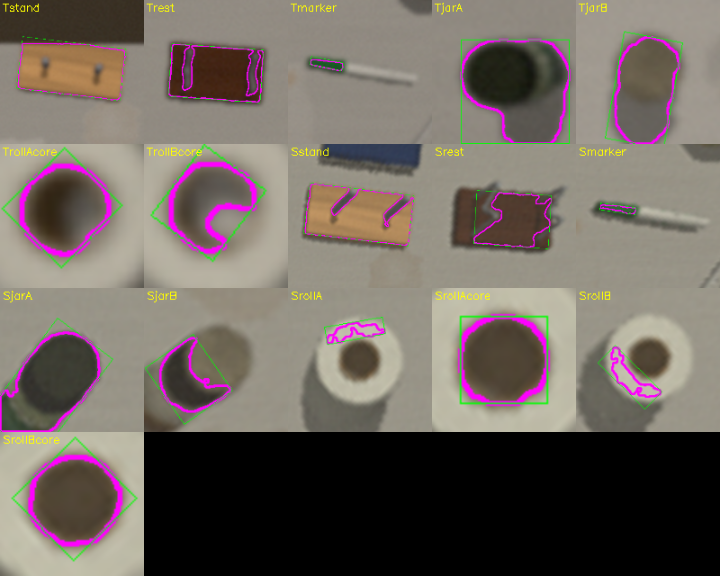

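Tiles show good stand, rest (top view) and roll-core outlines. Rack, marker and jar caps need other cues: Lab contrast against the counter, and circles in the cap plane.

Run:
```python
from h import *
T=np.load("T.npy",allow_pickle=True).item();S=np.load("S.npy",allow_pickle=True).item()
s=2000; tiles=[]
def ortho(d,c,z,h): return rectify(d,z,c[0]-h,c[0]+h,c[1]-h,c[1]+h,s)
def back(c,h,p): return np.array([c[0]+h-p[1]/s,c[1]+h-p[0]/s])
def tile(v,n): v=cv2.resize(v,(260,260)); cv2.putText(v,n,(3,12),0,.4,(255,255,0)); tiles.append(v)
for nm,d in(("T",T),("S",S)):
    for j,c,z,h,f in(("rack",(.615,.226),.04,.11,lambda L:(L[...,2]<128)&(L[...,0]>95)),("marker",(.414,-.346),.0085,.09,lambda L:(L[...,1]<117)|(L[...,0]>np.median(L[...,0])+14))):
        o=ortho(d,c,z,h); L=cv2.cvtColor(o,cv2.COLOR_RGB2LAB).astype(int)
        m=cv2.morphologyEx(f(L).astype(np.uint8)*255,cv2.MORPH_CLOSE,np.ones((15,15))); m=cv2.morphologyEx(m,cv2.MORPH_OPEN,np.ones((7,7)))
        cs=cv2.findContours(m,cv2.RETR_EXTERNAL,cv2.CHAIN_APPROX_NONE)[0]; print(nm,j,"medLab",np.median(L,axis=(0,1)),"ctr",L[L.shape[0]//2,L.shape[1]//2])
        if cs:
            k=max(cs,key=cv2.contourArea); r=cv2.minAreaRect(k); b=cv2.boxPoints(r); e=[b[1]-b[0],b[2]-b[1]]; Lg=max(e,key=np.linalg.norm)
            print("  rect",back(c,h,r[0]).round(4),(np.array(r[1])/s).round(3),"yaw %.1f"%(np.degrees(np.arctan2(-Lg[0],-Lg[1]))%180)); cv2.drawContours(o,[k],-1,(255,0,255),1); cv2.drawContours(o,[b.astype(int)],-1,(0,255,0),1)
        tile(o,nm+j)
    for j,c in(("jarA",(.441,.342)),("jarB",(.465,.006))):
        h=.05;o=ortho(d,c,.096,h); g=cv2.GaussianBlur(cv2.cvtColor(o,cv2.COLOR_RGB2GRAY),(0,0),3)
        C=cv2.HoughCircles(g,cv2.HOUGH_GRADIENT,1.5,20,param1=60,param2=12,minRadius=34,maxRadius=48)
        if C is not None:
            for x,y,r in C[0][:3]: print(nm,j,back(c,h,(x,y)).round(4),"r %.4f"%(r/s))
            x,y,r=C[0][0]; cv2.circle(o,(int(x),int(y)),int(r),(255,0,255),1)
        tile(o,nm+j)
cv2.imwrite("pics/tiles2.png",cv2.resize(np.vstack([np.hstack(tiles[:4]),np.hstack(tiles[4:])]),None,fx=.75,fy=.75)[:,:,::-1])
```

```text
T rack medLab [145. 129. 134.] ctr [123 129 128]
  rect [0.6196 0.2282] [0.148 0.081] yaw 73.7
T marker medLab [148. 129. 134.] ctr [160 128 134]
  rect [ 0.4181 -0.3489] [0.135 0.014] yaw 83.3
T jarA [0.4396 0.3474] r 0.0200
T jarA [0.4404 0.3271] r 0.0227
S rack medLab [154. 127. 135.] ctr [144 128 129]
S marker medLab [156. 127. 135.] ctr [151 127 135]
  rect [ 0.417  -0.3522] [0.138 0.015] yaw 82.1
S jarA [0.4374 0.3496] r 0.0235
S jarA [0.4284 0.3549] r 0.0202
S jarB [0.4576 0.0159] r 0.0218
S jarB [0.4389 0.0444] r 0.0216
```

View pics/tiles2.png

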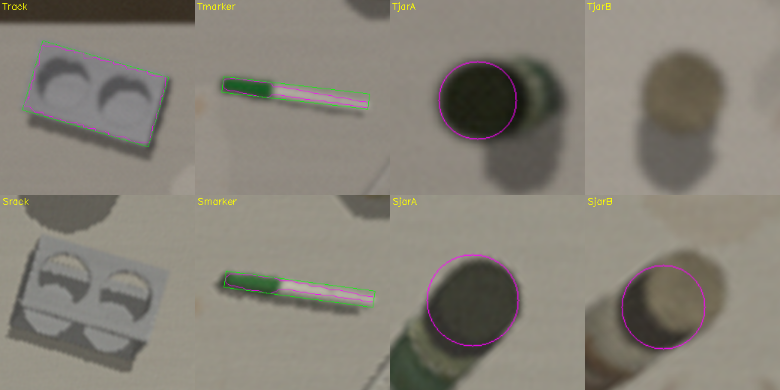

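Top view: the rack fits at (0.620,0.228), yaw 73.7, and the marker at (0.418,-0.350), yaw 82.7. By the caps, the jars are at about (0.4395,0.3465) and (0.4675,0.005). Starting with the marker.

```bash
python3 -c "
from h import *
go(.418,-.350,.10,82.7)"
```

```text
t0.2 pos [ 0.2695 -0.5912  0.239 ] yaw24.5 shift [ 0.2352 -0.1577  0.1392] turn [-1.000e-03 -0.000e+00 -1.016e+00]
```

```bash
python3 -m pendant '[0.05,-0.034,0,0,0,-0.18,1, 0.10,-0.067,0,0,0,-0.36,1, 0.15,-0.10,0,0,0,-0.54,1, 0.20,-0.134,0.02,0,0,-0.72,1, 0.225,-0.15,0.06,0,0,-0.90,1, 0.235,-0.158,0.10,0,0,-1.016,1, 0.235,-0.158,0.139,0,0,-1.016,1, 0.235,-0.158,0.139,0,0,-1.016,1, 0.235,-0.158,0.139,0,0,-1.016,1, 0.235,-0.158,0.139,0,0,-1.016,1]'; python3 -c "
from h import *
go(.418,-.350,.02,82.7)
d=optics.snapshot('top'); cv2.imwrite('pics/m1.png',cv2.resize(d['img'][200:340,340:520],None,fx=4,fy=4,interpolation=2)[:,:,::-1])"
```

```text
t: 1.45
ee_pos: [0.4188, -0.3511, 0.1025]
orientation: [179.9, 0.1, 82.7]
force: [0.8, -0.4, 0.3]
gripper_width: 0.0869
finger_force: 0.0
t1.4 pos [ 0.4188 -0.3511  0.1025] yaw82.7 shift [ 0.0011 -0.0011  0.0825] turn [ 0.002  0.002 -0.   ]
```

View pics/m1.png

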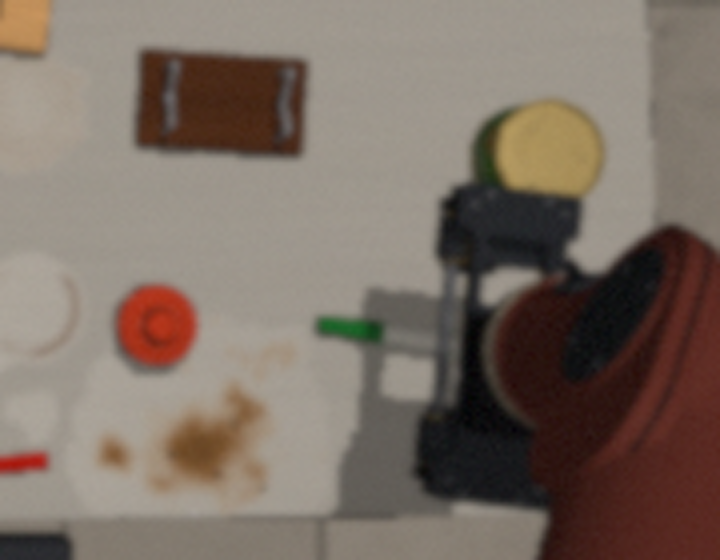

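Top crop shows the gripper straddling the marker (green cap visible at crop (350,330)), with the tin just clear at (550,150). I'll descend, grip and lift.

```bash
python3 -m pendant '[0.001,-0.001,0.03,0,0,0,1, 0.001,-0.001,0.06,0,0,0,1, 0.001,-0.001,0.08,0,0,0,1, 0.001,-0.001,0.081,0,0,0,1, 0.001,-0.001,0.081,0,0,0,0, 0.001,-0.001,0.081,0,0,0,0, 0.001,-0.001,0.081,0,0,0,0, 0.001,-0.001,0.081,0,0,0,0, 0.001,-0.001,0.081,0,0,0,0, 0.001,-0.001,0.081,0,0,0,0]'; python3 -c "
from h import *
go(.584,-.216,.13,86.1)"
```

```text
t: 2.75
ee_pos: [0.417, -0.349, 0.0195]
orientation: [-180.0, -0.0, 82.7]
force: [-0.3, 0.3, -0.3]
gripper_width: 0.0351
finger_force: 0.0
t2.8 pos [ 0.417  -0.349   0.0195] yaw82.7 shift [ 0.1531  0.1488 -0.1105] turn [-0.    -0.    -0.059]
```

```bash
python3 -m pendant '[0,0,0,0,0,0,0, 0,0,0,0,0,0,0, 0,0,0,0,0,0,0, 0,0,0,0,0,0,0, 0,0,0,0,0,0,0, 0,0,-0.03,0,0,0,0, 0,0,-0.07,0,0,0,0, 0,0,-0.11,0,0,0,0, 0.02,0.02,-0.11,0,0,-0.02,0, 0.06,0.06,-0.11,0,0,-0.059,0]' && python3 -m pendant '[0.04,0.04,0,0,0,0,0, 0.07,0.07,0,0,0,0,0, 0.09,0.087,0,0,0,0,0, 0.093,0.089,0,0,0,0,0, 0.093,0.089,0,0,0,0,0, 0.093,0.089,0,0,0,0,0, 0.093,0.089,0,0,0,0,0, 0.093,0.089,0,0,0,0,0, 0.093,0.089,0,0,0,0,0, 0.093,0.089,0,0,0,0,0]'
python3 - <<'E'
from h import *
go(.584,-.216,.05,86.1)
d=optics.snapshot('top'); a=cv2.resize(d['img'][180:280,340:480],None,fx=4,fy=4,interpolation=2)
d=optics.snapshot('scene'); b=cv2.resize(d['img'][170:250,300:440],None,fx=4,fy=2.5,interpolation=2)
cv2.imwrite('pics/m2.png',np.vstack([a[:380],b])[:,:,::-1])
E
```

```text
t: 4.0
ee_pos: [0.4839, -0.2982, 0.1295]
orientation: [-180.0, 0.1, 85.9]
force: [0.2, 0.2, 0.0]
gripper_width: 0.0147
finger_force: 29.9
t: 5.25
ee_pos: [0.5793, -0.2104, 0.1296]
orientation: [180.0, 0.0, 86.1]
force: [0.4, -0.2, 0.2]
gripper_width: 0.0146
finger_force: 29.9
t5.2 pos [ 0.5793 -0.2104  0.1296] yaw86.1 shift [-0.0052  0.0051  0.0796] turn [ 0.  0. -0.]
```

View pics/m2.png

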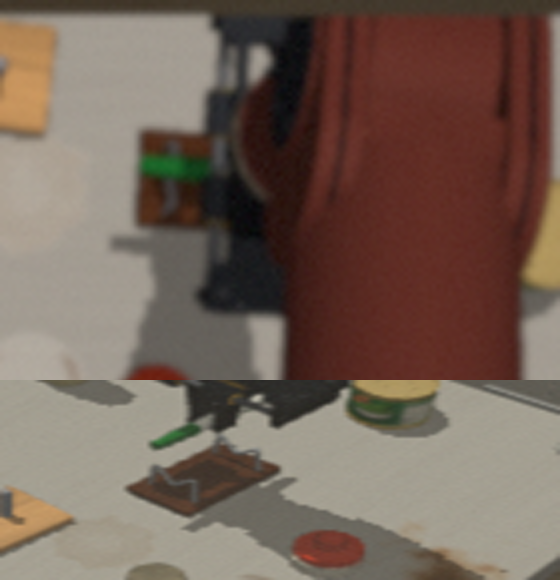

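The pen is held level above the rest (scene crop: cap at (175,435) over the cradles). I'll correct by 5 mm each way and lower.

```bash
python3 -m pendant '[-0.005,0.005,0,0,0,0,0, -0.005,0.005,0,0,0,0,0, -0.005,0.005,0.03,0,0,0,0, -0.005,0.005,0.05,0,0,0,0, -0.005,0.005,0.062,0,0,0,0, -0.005,0.005,0.07,0,0,0,0, -0.005,0.005,0.075,0,0,0,0, -0.005,0.005,0.078,0,0,0,0, -0.005,0.005,0.078,0,0,0,0, -0.005,0.005,0.078,0,0,0,0]'; python3 -c "
from h import *
go(.584,-.216,.05,86.1)"
```

```text
t: 6.6
ee_pos: [0.5844, -0.2158, 0.0522]
orientation: [179.9, 0.0, 86.1]
force: [0.3, -0.2, 3.1]
gripper_width: 0.0142
finger_force: 29.9
t6.6 pos [ 0.5844 -0.2158  0.0522] yaw86.1 shift [-0.0002 -0.0004  0.0022] turn [0.001 0.    0.   ]
```

Contact (3 N up), so I'll release and rise, turning toward the rack yaw on the way.

```bash
python3 -m pendant '[0,0,0,0,0,0,0, 0,0,0,0,0,0,0.5, 0,0,0,0,0,0,0.5, 0,0,0,0,0,0,0.5, 0,0,0,0,0,0,0.5, 0,0,-0.01,0,0,0,0.5, 0,0,-0.04,0,0,0,0.6, 0,0,-0.08,0,0,0,1, 0,0,-0.12,0,0,0,1, 0,0,-0.14,0,0,0,1]'; python3 -c "
from h import *
go(.4675,.005,.16,73.7)"
```

```text
t: 7.85
ee_pos: [0.5849, -0.2159, 0.1947]
orientation: [179.8, 0.1, 86.1]
force: [0.3, -0.6, 0.4]
gripper_width: 0.0742
finger_force: 0.0
t7.8 pos [ 0.5849 -0.2159  0.1947] yaw86.1 shift [ 0.2124 -0.1322  0.034 ] turn [0.004 0.001 0.217]
```

```bash
python3 -m pendant '[0.04,-0.025,0,0,0,0.04,1, 0.085,-0.053,0,0,0,0.08,1, 0.13,-0.08,0,0,0,0.12,1, 0.175,-0.108,0,0,0,0.17,1, 0.205,-0.127,0.01,0,0,0.217,1, 0.212,-0.132,0.034,0,0,0.217,1, 0.212,-0.132,0.034,0,0,0.217,1, 0.212,-0.132,0.034,0,0,0.217,1, 0.212,-0.132,0.034,0,0,0.217,1, 0.212,-0.132,0.034,0,0,0.217,1]'
python3 - <<'E'
from h import *
go(.4675,.005,.075,73.7)
d=optics.snapshot('scene'); cv2.imwrite('pics/m3.png',np.hstack([cv2.resize(d['img'][170:230,310:390],None,fx=4.5,fy=5,interpolation=2),cv2.resize(d['img'][190:290,290:390],(400,300),interpolation=2)])[:,:,::-1])
E
```

```text
t: 9.1
ee_pos: [0.4671, 0.0044, 0.158]
orientation: [180.0, -0.0, 73.6]
force: [-1.0, -0.7, 0.1]
gripper_width: 0.0868
finger_force: 0.0
t9.1 pos [0.4671 0.0044 0.158 ] yaw73.6 shift [0.0007 0.0001 0.083 ] turn [ 0.001 -0.    -0.001]
```

View pics/m3.png

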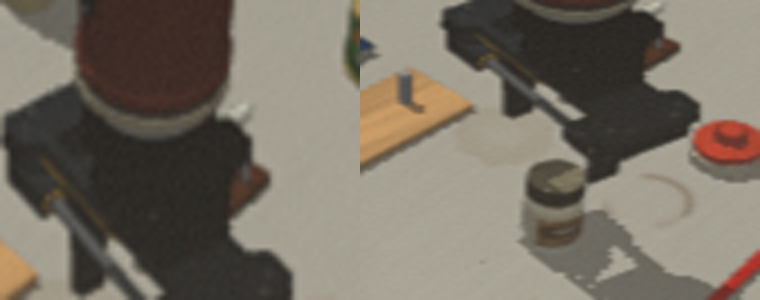

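The gripper is centred over jar B (right crop: jar at (555,200), fingers on both sides). I'll descend, grip and lift.

```bash
python3 -m pendant '[0,0,0.03,0,0,0,1, 0,0,0.06,0,0,0,1, 0,0,0.083,0,0,0,1, 0,0,0.083,0,0,0,0, 0,0,0.083,0,0,0,0, 0,0,0.083,0,0,0,0, 0,0,0.083,0,0,0,0, 0,0,0.083,0,0,0,0, 0,0,0.083,0,0,0,0, 0,0,0.083,0,0,0,0]' && python3 -m pendant '[0,0,0,0,0,0,0, 0,0,-0.02,0,0,0,0, 0,0,-0.06,0,0,0,0, 0,0,-0.10,0,0,0,0, 0,0,-0.125,0,0,0,0, 0,0,-0.13,0,0,0,0, 0,0,-0.13,0,0,0,0, 0,0,-0.13,0,0,0,0, 0,0,-0.13,0,0,0,0, 0,0,-0.13,0,0,0,0]'
python3 - <<'E'
from h import *
go(.6095,.1935,.205,73.7)
E
```

```text
t: 10.4
ee_pos: [0.4668, 0.0047, 0.0749]
orientation: [180.0, 0.0, 73.7]
force: [-1.2, -0.3, 4.3]
gripper_width: 0.0417
finger_force: 30.3
t: 11.65
ee_pos: [0.4664, 0.0048, 0.2041]
orientation: [-179.9, 0.0, 73.7]
force: [0.5, -0.8, -1.1]
gripper_width: 0.042
finger_force: 30.2
t11.7 pos [0.4664 0.0048 0.2041] yaw73.7 shift [ 0.2213  0.0843 -0.001 ] turn [-0.001  0.    -0.   ]
```

```bash
python3 -m pendant '[0.02,0.008,0,0,0,0,0, 0.055,0.021,0,0,0,0,0, 0.095,0.036,0,0,0,0,0, 0.135,0.051,0,0,0,0,0, 0.17,0.065,0,0,0,0,0, 0.2,0.076,0,0,0,0,0, 0.215,0.082,0,0,0,0,0, 0.221,0.084,0.01,0,0,0,0, 0.221,0.084,0.03,0,0,0,0, 0.221,0.084,0.04,0,0,0,0]'
python3 - <<'E'
from h import *
go(.6095,.1935,.08,73.7)
d=optics.snapshot('scene');T=optics.snapshot('top')
cv2.imwrite('pics/m4.png',np.hstack([cv2.resize(d['img'][220:320,200:310],(440,400),interpolation=2),cv2.resize(T['img'][180:260,190:270],(360,400),interpolation=2)])[:,:,::-1])
E
```

```text
t: 12.9
ee_pos: [0.6083, 0.1916, 0.1622]
orientation: [-179.9, 0.1, 73.6]
force: [0.5, 0.4, -1.4]
gripper_width: 0.0416
finger_force: 30.2
t12.9 pos [0.6083 0.1916 0.1622] yaw73.6 shift [0.0023 0.0007 0.0822] turn [-0.002  0.002 -0.002]
```

View pics/m4.png

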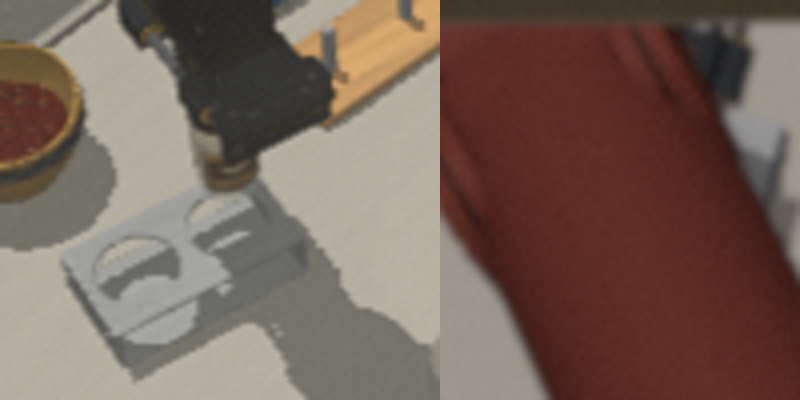

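The jar's base (crop (233,190)) hangs over the −y hole, and its offset from the prediction matches the initial jar. I'll make a small correction and insert.

```bash
python3 -m pendant '[0.002,0.001,0,0,0,0,0, 0.002,0.001,0.015,0,0,0,0, 0.002,0.001,0.03,0,0,0,0, 0.002,0.001,0.042,0,0,0,0, 0.002,0.001,0.054,0,0,0,0, 0.002,0.001,0.066,0,0,0,0, 0.002,0.001,0.076,0,0,0,0, 0.002,0.001,0.082,0,0,0,0, 0.002,0.001,0.082,0,0,0,0, 0.002,0.001,0.082,0,0,0,0]'; python3 -c "
from h import *
go(.6095,.1935,.078,73.7)"
```

```text
t: 14.25
ee_pos: [0.6112, 0.195, 0.083]
orientation: [180.0, -0.0, 73.7]
force: [-0.1, -0.0, 0.0]
gripper_width: 0.042
finger_force: 30.2
t14.2 pos [0.6112 0.195  0.083 ] yaw73.7 shift [-0.002  -0.0012  0.005 ] turn [ 0.001 -0.    -0.001]
```

```bash
python3 -m pendant '[-0.001,-0.001,0.002,0,0,0,0, -0.001,-0.001,0.0035,0,0,0,0, -0.001,-0.001,0.0035,0,0,0,0, -0.001,-0.001,0.0035,0,0,0,0.8, -0.001,-0.001,0.0035,0,0,0,0.8, -0.001,-0.001,0.0035,0,0,0,0.8, -0.001,-0.001,0.0035,0,0,0,0.8, -0.001,-0.001,-0.02,0,0,0,0.8, -0.001,-0.001,-0.07,0,0,0,1, -0.001,-0.001,-0.12,0,0,0,1]'
python3 - <<'E'
from h import *
go(.4395,.3465,.158,73.7)
d=optics.snapshot('scene'); np.save("S2.npy",d,allow_pickle=True)
cv2.imwrite('pics/m5.png',cv2.resize(d['img'][220:380,200:320],(450,600),interpolation=2)[:,:,::-1])
E
```

```text
t: 15.5
ee_pos: [0.6094, 0.1941, 0.2038]
orientation: [-180.0, 0.0, 73.7]
force: [0.3, 0.0, 0.1]
gripper_width: 0.0818
finger_force: 0.0
t15.5 pos [0.6094 0.1941 0.2038] yaw73.7 shift [ 0.0985 -0.2059  0.0459] turn [-0.001  0.    -0.   ]
```

View pics/m5.png

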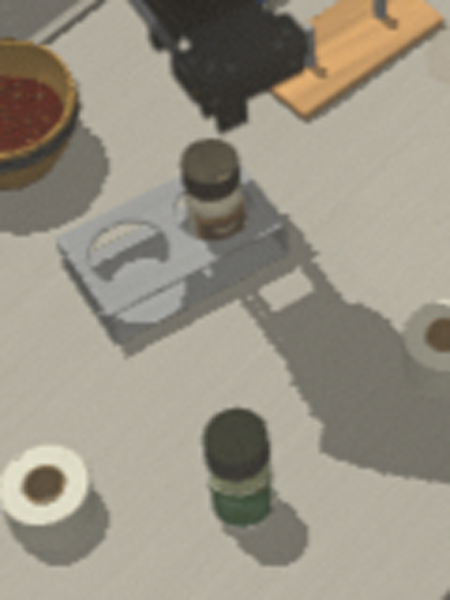

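Jar B stands in the −y hole (210,190), upright. On to jar A (237,465).

```bash
python3 -m pendant '[0.02,-0.04,0,0,0,0,1, 0.045,-0.09,0,0,0,0,1, 0.07,-0.14,0,0,0,0,1, 0.09,-0.185,0,0,0,0,1, 0.098,-0.206,0,0,0,0,1, 0.098,-0.206,0.03,0,0,0,1, 0.098,-0.206,0.07,0,0,0,1, 0.098,-0.206,0.11,0,0,0,1, 0.098,-0.206,0.129,0,0,0,1, 0.098,-0.206,0.129,0,0,0,1]'; python3 -m pendant '[0,0,0,0,0,0,1, 0,0,0,0,0,0,0, 0,0,0,0,0,0,0, 0,0,0,0,0,0,0, 0,0,0,0,0,0,0, 0,0,0,0,0,0,0, 0,0,0,0,0,0,0, 0,0,0,0,0,0,0, 0,0,0,0,0,0,0, 0,0,0,0,0,0,0]'; python3 -c "
from h import *
go(.6297,.2630,.205,73.7)"
```

```text
t: 16.8
ee_pos: [0.4395, 0.3455, 0.0728]
orientation: [-179.9, 0.1, 73.6]
force: [0.3, 0.1, 1.0]
gripper_width: 0.0873
finger_force: 0.0
t: 18.05
ee_pos: [0.4395, 0.3461, 0.0735]
orientation: [-180.0, 0.0, 73.7]
force: [-0.4, 0.9, -1.4]
gripper_width: 0.0423
finger_force: 30.0
t18.1 pos [0.4395 0.3461 0.0735] yaw73.7 shift [-0.0263  0.2059 -0.1315] turn [-0.     0.    -0.001]
```

```bash
python3 -m pendant '[0,0,-0.02,0,0,0,0, 0,0,-0.07,0,0,0,0, 0,0,-0.12,0,0,0,0, -0.003,0.02,-0.13,0,0,0,0, -0.007,0.06,-0.13,0,0,0,0, -0.012,0.10,-0.13,0,0,0,0, -0.018,0.14,-0.13,0,0,0,0, -0.023,0.18,-0.13,0,0,0,0, -0.026,0.206,-0.13,0,0,0,0, -0.026,0.206,-0.13,0,0,0,0]';  python3 -m pendant '[0,0,0,0,0,0,0, 0,0,0,0,0,0,0, 0,0,0.02,0,0,0,0, 0,0,0.035,0,0,0,0, 0,0,0.035,0,0,0,0, 0,0,0.035,0,0,0,0, 0,0,0.035,0,0,0,0, 0,0,0.035,0,0,0,0, 0,0,0.035,0,0,0,0, 0,0,0.035,0,0,0,0]'
python3 - <<'E'
from h import *
go(.6297,.2630,.0775,73.7)
d=optics.snapshot('scene')
cv2.imwrite('pics/m6.png',cv2.resize(d['img'][210:320,190:310],(600,550),interpolation=2)[:,:,::-1])
E
```

```text
t: 19.3
ee_pos: [0.6319, 0.2605, 0.2026]
orientation: [-180.0, 0.1, 73.4]
force: [-0.9, 0.2, -0.5]
gripper_width: 0.0419
finger_force: 30.0
t: 20.55
ee_pos: [0.63, 0.2633, 0.1687]
orientation: [180.0, -0.0, 73.7]
force: [-0.2, 0.6, -2.1]
gripper_width: 0.0424
finger_force: 30.0
t20.6 pos [0.63   0.2633 0.1687] yaw73.7 shift [-0.0004 -0.0002  0.0912] turn [ 0.    -0.    -0.001]
```

View pics/m6.png

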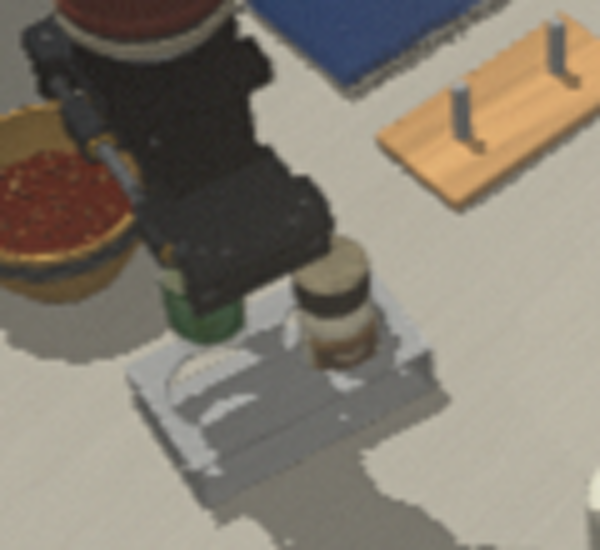

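Run:
```python
from h import *
S=np.load("S.npy",allow_pickle=True).item()
for z in(.05,.08): print(z,[plane(S,u,v,z).round(3) for u,v in((179,248),(222,248),(200,233),(200,262))])
print("base",plane(S,202,270,0).round(3))
```

```text
0.05 [array([0.848, 0.273]), array([0.751, 0.192]), array([0.845, 0.194]), array([0.761, 0.269])]
0.08 [array([0.823, 0.286]), array([0.73 , 0.207]), array([0.821, 0.209]), array([0.739, 0.282])]
base [0.77  0.264]
```

The bowl is clear of the fingers (near edge at x≈0.72). Jar A's base (205,320) hangs over the +y hole, so I'll insert it, release and rise.

```bash
python3 -m pendant '[0,0,0.015,0,0,0,0, 0,0,0.03,0,0,0,0, 0,0,0.045,0,0,0,0, 0,0,0.06,0,0,0,0, 0,0,0.072,0,0,0,0, 0,0,0.082,0,0,0,0, 0,0,0.087,0,0,0,0, 0,0,0.0895,0,0,0,0, 0,0,0.0895,0,0,0,0, 0,0,0.0895,0,0,0,0]'; python3 -c "
from h import *
go(.6297,.2630,.0775,73.7)"
```

```text
t: 21.85
ee_pos: [0.6302, 0.2634, 0.0796]
orientation: [180.0, -0.0, 73.7]
force: [0.9, -0.5, -2.0]
gripper_width: 0.0421
finger_force: 30.0
t21.9 pos [0.6302 0.2634 0.0796] yaw73.7 shift [-0.0005 -0.0003  0.0021] turn [ 0.001 -0.    -0.001]
```

```bash
python3 -m pendant '[0,0,0.0015,0,0,0,0, 0,0,0.0015,0,0,0,0.8, 0,0,0.0015,0,0,0,0.8, 0,0,0.0015,0,0,0,0.8, 0,0,0.0015,0,0,0,0.8, 0,0,0.0015,0,0,0,0.8, 0,0,-0.02,0,0,0,0.8, 0,0,-0.06,0,0,0,1, 0,0,-0.10,0,0,0,1, 0,0,-0.12,0,0,0,1]'
python3 - <<'E'
from h import *
go(.537,.4345,.10,83)
E
```

```text
t: 23.1
ee_pos: [0.6308, 0.2641, 0.2031]
orientation: [179.8, -0.2, 73.7]
force: [0.4, 0.3, 0.2]
gripper_width: 0.0855
finger_force: 0.0
t23.1 pos [0.6308 0.2641 0.2031] yaw73.7 shift [ 0.1369 -0.1382  0.103 ] turn [ 0.004 -0.003 -0.163]
```

```bash
python3 -m pendant '[0.03,-0.03,0,0,0,-0.05,1, 0.07,-0.07,0,0,0,-0.1,1, 0.11,-0.11,0,0,0,-0.163,1, 0.135,-0.135,0,0,0,-0.163,1, 0.137,-0.138,0.03,0,0,-0.163,1, 0.137,-0.138,0.07,0,0,-0.163,1, 0.137,-0.138,0.103,0,0,-0.163,1, 0.137,-0.138,0.103,0,0,-0.163,1, 0.137,-0.138,0.103,0,0,-0.163,1, 0.137,-0.138,0.103,0,0,-0.163,1]'
python3 - <<'E'
from h import *
go(.537,.4345,.025,83)
d=optics.snapshot('scene')
cv2.imwrite('pics/m7.png',cv2.resize(d['img'][220:390,130:300],(600,600),interpolation=2)[:,:,::-1])
E
```

```text
t: 24.35
ee_pos: [0.5367, 0.4344, 0.0981]
orientation: [179.9, -0.1, 83.0]
force: [0.3, 0.1, -0.3]
gripper_width: 0.0868
finger_force: 0.0
t24.4 pos [0.5367 0.4344 0.0981] yaw83.0 shift [0.     0.0001 0.0731] turn [ 0.002 -0.002  0.   ]
```

View pics/m7.png

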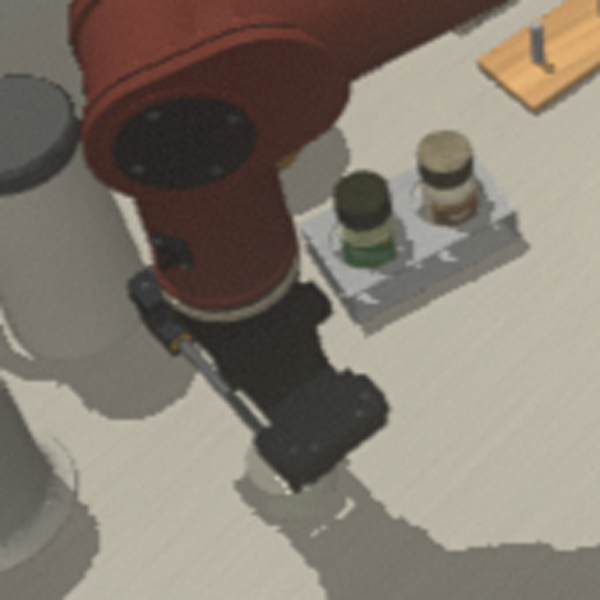

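Both jars stand in the rack ((365,215), (447,180)), and the gripper is over roll A (300,480), clear of the jug on the left. I'll descend, grip and lift.

```bash
python3 -m pendant '[0,0,0.03,0,0,0,1, 0,0,0.055,0,0,0,1, 0,0,0.073,0,0,0,1, 0,0,0.073,0,0,0,1, 0,0,0.073,0,0,0,0, 0,0,0.073,0,0,0,0, 0,0,0.073,0,0,0,0, 0,0,0.073,0,0,0,0, 0,0,0.073,0,0,0,0, 0,0,0.073,0,0,0,0]'; python3 -m pendant '[0,0,0,0,0,0,0, 0,0,-0.03,0,0,0,0, 0,0,-0.08,0,0,0,0, 0,0,-0.13,0,0,0,0, 0,0,-0.175,0,0,0,0, 0,0,-0.175,0,0,0,0, 0,0,-0.175,0,0,0,0, 0,0,-0.175,0,0,0,0, 0,0,-0.175,0,0,0,0, 0,0,-0.175,0,0,0,0]';python3 - <<'E'
from h import *
go(.6694,.0232,.20,83)
go(.6694,.0232,.11,83)
E
```

```text
t: 25.65
ee_pos: [0.5363, 0.4338, 0.0236]
orientation: [180.0, -0.0, 83.0]
force: [-0.1, -1.3, 5.9]
gripper_width: 0.0595
finger_force: 30.0
t: 26.9
ee_pos: [0.5359, 0.4334, 0.1974]
orientation: [-180.0, 0.0, 83.0]
force: [-0.8, 0.3, -0.9]
gripper_width: 0.0597
finger_force: 30.0
t26.9 pos [0.5359 0.4334 0.1974] yaw83.0 shift [-0.3909  0.1825 -0.0025] turn [-0.001  0.001  0.   ]
t26.9 pos [0.5359 0.4334 0.1974] yaw83.0 shift [-0.3909  0.1825  0.0875] turn [-0.001  0.001  0.   ]
```

```bash
python3 -m pendant '[-0.03,0.014,0,0,0,0,0, -0.075,0.035,0,0,0,0,0, -0.12,0.056,0,0,0,0,0, -0.165,0.077,0,0,0,0,0, -0.21,0.098,0,0,0,0,0, -0.255,0.119,0,0,0,0,0, -0.30,0.14,0,0,0,0,0, -0.345,0.161,0,0,0,0,0, -0.375,0.175,0,0,0,0,0, -0.391,0.1825,0,0,0,0,0]'; python3 -m pendant '[0,0,0,0,0,0,0, 0,0,0.03,0,0,0,0, 0,0,0.06,0,0,0,0, 0,0,0.085,0,0,0,0, 0,0,0.092,0,0,0,0, 0,0,0.092,0,0,0,0, 0,0,0.092,0,0,0,0, 0,0,0.092,0,0,0,0, 0,0,0.092,0,0,0,0, 0,0,0.092,0,0,0,0]'
python3 - <<'E'
from h import *
go(.6694,.0232,.037,83)
d=optics.snapshot('scene'); D=optics.snapshot('top')
cv2.imwrite('pics/m8.png',np.hstack([cv2.resize(d['img'][190:270,240:340],(500,400),interpolation=2),cv2.resize(D['img'][180:240,280:340],(300,400),interpolation=2)])[:,:,::-1])
S=np.load("S.npy",allow_pickle=True).item(); o=S['img'][200:260,260:330]
for n,x,y in(("+",.6694,.0232),("-",.6596,-.0562)): print(n,"pred tip",np.round(pix(S,(x,y,.059)),1),"base",np.round(pix(S,(x,y,.012)),1),"topTip",np.round(pix(D,(x,y,.059)),1))
cv2.imwrite('pics/st.png',cv2.resize(o,None,fx=8,fy=8,interpolation=2)[:,:,::-1])
E
```

```text
t: 28.15
ee_pos: [0.6699, 0.0209, 0.1977]
orientation: [-180.0, 0.0, 82.9]
force: [-0.9, 0.5, -1.0]
gripper_width: 0.0598
finger_force: 30.0
t: 29.4
ee_pos: [0.6696, 0.0232, 0.1063]
orientation: [180.0, -0.0, 83.0]
force: [-0.8, -0.1, -1.6]
gripper_width: 0.0594
finger_force: 30.0
t29.4 pos [0.6696 0.0232 0.1063] yaw83.0 shift [-0.     -0.0002  0.0693] turn [ 0. -0. -0.]
+ pred tip [281.3 226.9] base [281.9 237.1] topTip [310.2 192.8]
- pred tip [300.8 214. ] base [301.  224.3] topTip [339.3 196.3]
```

View pics/m8.png

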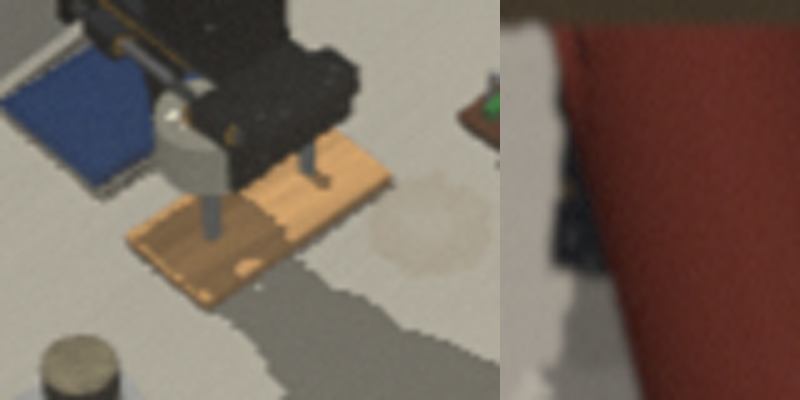

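View pics/st.png

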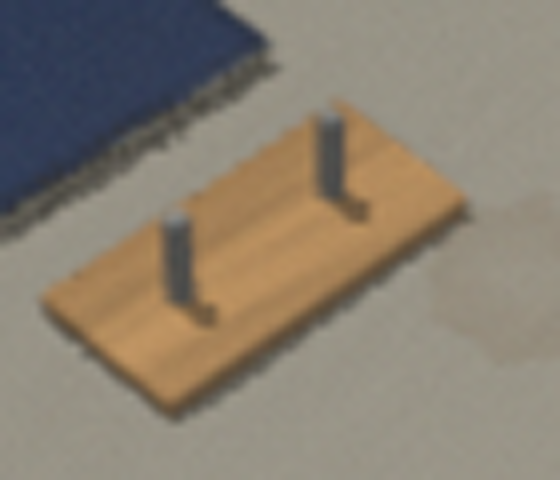

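The roll is level above the + spindle (spindle (210,215), roll edge at 153–232 in the crop), and the spindle pixels match the predictions within 0.7 px. I'll lower gently.

```bash
python3 -m pendant '[0,0,0.01,0,0,0,0, 0,0,0.018,0,0,0,0, 0,0,0.024,0,0,0,0, 0,0,0.030,0,0,0,0, 0,0,0.036,0,0,0,0, 0,0,0.042,0,0,0,0, 0,0,0.05,0,0,0,0, 0,0,0.056,0,0,0,0, 0,0,0.06,0,0,0,0, 0,0,0.06,0,0,0,0]'
python3 - <<'E'
from h import *
go(.6694,.0232,.037,83)
E
```

```text
t: 30.75
ee_pos: [0.6694, 0.0232, 0.0457]
orientation: [-180.0, 0.0, 83.0]
force: [0.4, 1.2, -1.0]
gripper_width: 0.0593
finger_force: 30.0
t30.8 pos [0.6694 0.0232 0.0457] yaw83.0 shift [-0.      0.      0.0087] turn [-0.001  0.     0.   ]
```

Free descent. I'll lower the rest of the way, release and rise.

```bash
python3 -m pendant '[0,0,0.006,0,0,0,0, 0,0,0.009,0,0,0,0, 0,0,0.009,0,0,0,0, 0,0,0.009,0,0,0,1, 0,0,0.009,0,0,0,1, 0,0,0.009,0,0,0,1, 0,0,0.009,0,0,0,1, 0,0,-0.03,0,0,0,1, 0,0,-0.08,0,0,0,1, 0,0,-0.12,0,0,0,1]'; python3 -m pendant '[0,0,-0.03,0,0,0,1, 0,0,-0.03,0,0,0,1, 0,0,-0.03,0,0,0,1, 0,0,-0.03,0,0,0,1, 0,0,-0.03,0,0,0,1, 0,0,-0.03,0,0,0,1, 0,0,-0.03,0,0,0,1, 0,0,-0.03,0,0,0,1, 0,0,-0.03,0,0,0,1, 0,0,-0.03,0,0,0,1]'
python3 - <<'E'
from h import *
go(.405,.171,.10,83)
S=optics.snapshot('scene')
for z,c in((.052,(.6694,.0232)),):
    o=rectify(S,z,c[0]-.022,c[0]+.022,c[1]-.022,c[1]+.022,2000); g=cv2.cvtColor(o,cv2.COLOR_RGB2GRAY); m=(g<130).astype(np.uint8); M=cv2.moments(m,True)
    print("core",c[0]+.022-M["m01"]/M["m00"]/2000,c[1]+.022-M["m10"]/M["m00"]/2000,np.sqrt(M["m00"]/np.pi)/2000)
E
```

```text
t: 32.0
ee_pos: [0.6698, 0.0234, 0.1682]
orientation: [179.9, -0.0, 83.0]
force: [0.8, -0.3, 0.2]
gripper_width: 0.0868
finger_force: 0.0
t: 33.25
ee_pos: [0.6696, 0.0233, 0.1961]
orientation: [180.0, -0.0, 83.0]
force: [0.0, 0.4, 0.1]
gripper_width: 0.0869
finger_force: 0.0
t33.2 pos [0.6696 0.0233 0.1961] yaw83.0 shift [ 0.1144 -0.2806  0.0961] turn [ 0. -0.  0.]
core 0.6673873778501629 0.0235957654723127 0.01712201521945566
```

```bash
python3 -m pendant '[0.015,-0.04,0,0,0,0,1, 0.035,-0.09,0,0,0,0,1, 0.058,-0.14,0,0,0,0,1, 0.08,-0.195,0,0,0,0,1, 0.1,-0.245,0,0,0,0,1, 0.114,-0.28,0,0,0,0,1, 0.114,-0.2806,0.03,0,0,0,1, 0.114,-0.2806,0.07,0,0,0,1, 0.114,-0.2806,0.096,0,0,0,1, 0.114,-0.2806,0.096,0,0,0,1]'; python3 -c "
from h import *
go(.405,.171,.0245,83)"
```

```text
t: 34.55
ee_pos: [0.4036, 0.1702, 0.0989]
orientation: [-179.8, 0.0, 83.0]
force: [-0.1, 0.3, 0.3]
gripper_width: 0.0873
finger_force: 0.0
t34.5 pos [0.4036 0.1702 0.0989] yaw83.0 shift [0.001  0.0015 0.0744] turn [-0.003  0.001  0.001]
```

```bash
python3 -m pendant '[0.001,0.001,0.03,0,0,0,1, 0.001,0.001,0.055,0,0,0,1, 0.001,0.001,0.074,0,0,0,1, 0.001,0.001,0.074,0,0,0,1, 0.001,0.001,0.074,0,0,0,0, 0.001,0.001,0.074,0,0,0,0, 0.001,0.001,0.074,0,0,0,0, 0.001,0.001,0.074,0,0,0,0, 0.001,0.001,0.074,0,0,0,0, 0.001,0.001,0.074,0,0,0,0]'; python3 -m pendant '[0,0,0,0,0,0,0, 0,0,-0.03,0,0,0,0, 0,0,-0.08,0,0,0,0, 0,0,-0.13,0,0,0,0, 0,0,-0.175,0,0,0,0, 0,0,-0.175,0,0,0,0, 0,0,-0.175,0,0,0,0, 0,0,-0.175,0,0,0,0, 0,0,-0.175,0,0,0,0, 0,0,-0.175,0,0,0,0]';python3 - <<'E'
from h import *
go(.6598,-.0562,.105,83)
E
```

```text
t: 35.8
ee_pos: [0.4064, 0.1715, 0.0266]
orientation: [180.0, 0.0, 83.0]
force: [-2.1, -0.4, 7.2]
gripper_width: 0.0606
finger_force: 30.0
t: 37.05
ee_pos: [0.4058, 0.1714, 0.2006]
orientation: [-179.9, 0.0, 83.0]
force: [-0.5, -0.3, 0.2]
gripper_width: 0.0608
finger_force: 30.0
t37.0 pos [0.4058 0.1714 0.2006] yaw83.0 shift [-0.195   0.2799  0.0953] turn [-0.001  0.     0.   ]
```

```bash
python3 -m pendant '[-0.02,0.03,0,0,0,0,0, -0.045,0.065,0,0,0,0,0, -0.07,0.1,0,0,0,0,0, -0.098,0.14,0,0,0,0,0, -0.125,0.18,0,0,0,0,0, -0.153,0.22,0,0,0,0,0, -0.177,0.255,0,0,0,0,0, -0.195,0.28,0,0,0,0,0, -0.195,0.28,0,0,0,0,0, -0.195,0.28,0.02,0,0,0,0]'; python3 -m pendant '[0,0,0.03,0,0,0,0, 0,0,0.055,0,0,0,0, 0,0,0.07,0,0,0,0, 0,0,0.072,0,0,0,0, 0,0,0.072,0,0,0,0, 0,0,0.072,0,0,0,0, 0,0,0.072,0,0,0,0, 0,0,0.072,0,0,0,0, 0,0,0.072,0,0,0,0, 0,0,0.072,0,0,0,0]'
python3 - <<'E'
from h import *
go(.6598,-.0562,.0385,83)
d=optics.snapshot('scene')
cv2.imwrite('pics/m9.png',cv2.resize(d['img'][180:260,250:350],(600,480),interpolation=2)[:,:,::-1])
E
```

```text
t: 38.3
ee_pos: [0.6608, -0.0552, 0.1814]
orientation: [179.9, -0.1, 83.0]
force: [0.1, 0.3, -0.6]
gripper_width: 0.0603
finger_force: 30.0
t: 39.55
ee_pos: [0.6602, -0.0562, 0.1091]
orientation: [-180.0, -0.0, 83.0]
force: [-0.3, -0.0, -1.2]
gripper_width: 0.0605
finger_force: 30.0
t39.5 pos [ 0.6602 -0.0562  0.1091] yaw83.0 shift [-0.0001 -0.0004  0.0706] turn [-0. -0.  0.]
```

View pics/m9.png

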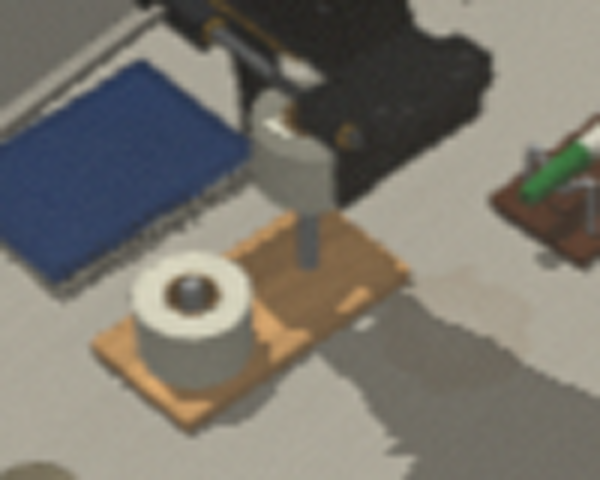

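The first roll is home on its spindle ((190,300), spindle centred in the core), and roll B's centre (308) lines up with the second spindle (308). Lowering it now.

```bash
python3 -m pendant '[0,0,0.01,0,0,0,0, 0,0,0.018,0,0,0,0, 0,0,0.024,0,0,0,0, 0,0,0.030,0,0,0,0, 0,0,0.036,0,0,0,0, 0,0,0.042,0,0,0,0, 0,0,0.05,0,0,0,0, 0,0,0.056,0,0,0,0, 0,0,0.06,0,0,0,0, 0,0,0.06,0,0,0,0]'
python3 - <<'E'
from h import *
go(.6598,-.0562,.0385,83)
E
```

```text
t: 40.85
ee_pos: [0.66, -0.0561, 0.0487]
orientation: [-180.0, -0.0, 83.0]
force: [-0.5, -0.2, -1.0]
gripper_width: 0.0606
finger_force: 30.0
t40.9 pos [ 0.66   -0.0561  0.0487] yaw83.0 shift [-0.0001 -0.0002  0.0102] turn [-0.001 -0.     0.   ]
```

```bash
python3 -m pendant '[0,0,0.006,0,0,0,0, 0,0,0.009,0,0,0,0, 0,0,0.009,0,0,0,0, 0,0,0.009,0,0,0,1, 0,0,0.009,0,0,0,1, 0,0,0.009,0,0,0,1, 0,0,0.009,0,0,0,1, 0,0,0.009,0,0,0,1, 0,0,-0.04,0,0,0,1, 0,0,-0.09,0,0,0,1]'; python3 -m pendant '[-0.01,0.0,-0.06,0,0,0,1, 0.01,-0.04,-0.06,0,0,0,1, 0.03,-0.08,-0.06,0,0,0,1, 0.05,-0.12,-0.06,0,0,0,1, 0.07,-0.16,-0.06,0,0,0,1, 0.09,-0.20,-0.06,0,0,0,1, 0.1,-0.22,-0.06,0,0,0,1, 0.1,-0.22,-0.06,0,0,0,1, 0.1,-0.22,-0.06,0,0,0,1, 0.1,-0.22,-0.06,0,0,0,1]'
python3 - <<'E'
from h import *
d=optics.snapshot('scene')
cv2.imwrite('pics/m10.png',cv2.resize(d['img'][170:330,200:400],(750,600),interpolation=2)[:,:,::-1])
E
```

```text
t: 42.1
ee_pos: [0.6597, -0.0562, 0.1397]
orientation: [-179.9, -0.0, 83.0]
force: [1.8, 0.1, -0.3]
gripper_width: 0.087
finger_force: 0.0
t: 43.35
ee_pos: [0.4547, 0.0693, 0.199]
orientation: [-180.0, -0.0, 83.0]
force: [-0.0, -0.3, 1.2]
gripper_width: 0.0869
finger_force: 0.0
```

View pics/m10.png

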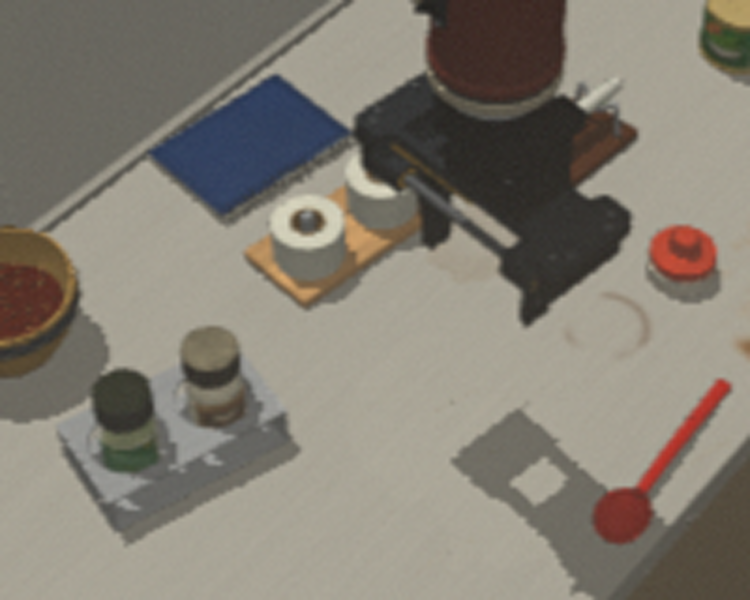

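Jars are in the rack ((125,420), (213,375)), roll A is home (307,240) and roll B looks home (380,195), partly hidden by the gripper. That makes 17 pictures viewed, 3 over the limit of 14, so I'll view no more and check the marker and roll B by numbers only.

```bash
python3 -m pendant '[0,-0.02,0,0,0,0,1, 0.04,-0.02,0,0,0,0,1, 0.08,-0.02,0,0,0,0,1, 0.12,-0.02,0,0,0,0,1, 0.16,-0.02,0,0,0,0,1, 0.2,-0.02,0,0,0,0,1, 0.22,-0.02,0,0,0,0,1, 0.22,-0.02,0,0,0,0,1, 0.22,-0.02,0,0,0,0,1, 0.22,-0.02,0,0,0,0,1]'
python3 - <<'E'
from h import *
for nm in("top","scene"):
    d=optics.snapshot(nm); s=2000
    c,h,z=(.584,-.216),.09,.038
    o=rectify(d,z,c[0]-h,c[0]+h,c[1]-h,c[1]+h,s); L=cv2.cvtColor(o,cv2.COLOR_RGB2LAB).astype(int); med=np.median(L[...,0])
    m=((L[...,1]<117)|((L[...,0]>156 if nm=="top" else L[...,0]>166))).astype(np.uint8)
    m=cv2.morphologyEx(cv2.morphologyEx(m,cv2.MORPH_CLOSE,np.ones((15,15))),cv2.MORPH_OPEN,np.ones((7,7)))
    for k in sorted(cv2.findContours(m,0,1)[0],key=cv2.contourArea)[-2:]:
        r=cv2.minAreaRect(k); b=cv2.boxPoints(r); e=max([b[1]-b[0],b[2]-b[1]],key=np.linalg.norm)
        print(nm,"pen",round(c[0]+h-r[0][1]/s,4),round(c[1]+h-r[0][0]/s,4),np.round(np.array(r[1])/s,3),"yaw %.1f"%(np.degrees(np.arctan2(-e[0],-e[1]))%180))
    for n,c in(("+",(.6694,.0232)),("-",(.6597,-.0562))):
        h=.045;o=rectify(d,.052,c[0]-h,c[0]+h,c[1]-h,c[1]+h,s); g=cv2.GaussianBlur(cv2.cvtColor(o,cv2.COLOR_RGB2GRAY),(0,0),2)
        C=cv2.HoughCircles(g,cv2.HOUGH_GRADIENT,1.5,30,param1=60,param2=15,minRadius=54,maxRadius=68)
        if C is not None: x,y,r=C[0][0]; print(nm,"roll",n,round(c[0]+h-y/s,4),round(c[1]+h-x/s,4),"r",round(r/s,4))
    a=plane(d,*pix(d,(.5,0,0)),0)
    o=rectify(d,.04,.36,.62,-.5,-.1,1000); H=cv2.cvtColor(o,cv2.COLOR_RGB2HSV); 
    for k in sorted(cv2.findContours((((H[...,0]<8)|(H[...,0]>172))&(H[...,1]>170)&(H[...,2]>120)).astype(np.uint8),0,1)[0],key=cv2.contourArea)[-1:]:
        (x,y),r=cv2.minEnclosingCircle(k); print(nm,"timer knob",.62-y/1000,-.1-x/1000)
E
```

```text
t: 44.65
ee_pos: [0.4614, 0.2894, 0.199]
orientation: [180.0, 0.0, 82.9]
force: [0.2, 0.6, -0.2]
gripper_width: 0.087
finger_force: 0.0
top pen 0.5845 -0.2157 [0.179 0.18 ] yaw 90.0
top roll + 0.669 0.0251 r 0.0294
top roll - 0.6608 -0.0566 r 0.0303
top timer knob 0.4280752258300781 -0.16271239089965822
scene pen 0.5845 -0.2157 [0.179 0.18 ] yaw 90.0
scene roll + 0.669 0.0243 r 0.0299
scene roll - 0.6578 -0.0573 r 0.029
scene timer knob 0.4201197509765625 -0.1565031089782715
```

Run:
```python
from h import *
for nm in("top","scene"):
    d=optics.snapshot(nm); s=2000; c,h,z=(.584,-.216),.085,.038
    o=rectify(d,z,c[0]-h,c[0]+h,c[1]-h,c[1]+h,s); L=cv2.cvtColor(o,cv2.COLOR_RGB2LAB).astype(int); bg=np.percentile(L[:40,:,0],50)
    m=((L[...,1]<117)|(L[...,0]>bg+12)).astype(np.uint8)
    print(nm,bg,np.percentile(L[...,0],[5,50,95,99.5]))
    m=cv2.morphologyEx(cv2.morphologyEx(m,cv2.MORPH_OPEN,np.ones((7,7))),cv2.MORPH_CLOSE,np.ones((25,25)))
    for k in sorted(cv2.findContours(m,0,1)[0],key=cv2.contourArea)[-2:]:
        r=cv2.minAreaRect(k); b=cv2.boxPoints(r); e=max([b[1]-b[0],b[2]-b[1]],key=np.linalg.norm)
        print(nm,"pen",round(c[0]+h-r[0][1]/s,4),round(c[1]+h-r[0][0]/s,4),np.round(np.array(r[1])/s,3),"yaw %.1f"%(np.degrees(np.arctan2(-e[0],-e[1]))%180))
```

```text
top 164.0 [ 52. 163. 166. 189.]
top pen 0.5858 -0.2152 [0.133 0.017] yaw 87.4
scene 179.0 [ 71. 179. 182. 213.]
scene pen 0.5857 -0.2207 [0.139 0.016] yaw 85.6
```

```bash
python3 -c "
from station import bot
print(bot.job_done())"
```

```text
the job is handed in; nothing more can be done
None
```

The job is handed in at about 45 s on the robot clock: by my last camera checks both jars are in the rack, both rolls are on their spindles and the marker lies in its cradles; the hand-in gave no verdict, and I viewed 17 pictures against the limit of 14.

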